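Put the bonbon trays back behind their own price cards

ROBOT

A 7-joint arm with a two-finger parallel gripper is mounted at the origin on the work surface. World frame = base frame: x ahead of the robot, y to its left, z up, the work surface at z = 0. Lengths are in mm, angles in rad, forces in N, time in s.
With the tool pointing down it reaches from about 425 to 1025 mm from the base axis. Payload 9.4 kg.
Tool frame: the origin (TCP) lies midway between the tips of the shut fingers; the grasp point (between the pads) lies 19 mm behind it (env.pinch_z is the distance from the TCP to the grasp point, in mm); z points along the fingers, y is the line along which they close (so a half turn about z gives the same grasp; the last joint's range is limited). The gripper opens to 93 mm and grips with 3 to 60 N. Pads are 15 mm wide; open, the fingers measure 128 mm over their backs; the gripper's body (75 mm by 188 mm) begins 65 mm behind the grasp point.
Start: joints at [1.055, 0.599, -0.003, 1.599, 0.002, 0.943, -0.08], TCP at [308.009, -656.319, 218.618] pointing down, gripper open.
Joint ranges: [-2.57, 2.57], [-0.35, 1.97], [-1.29, 1.29], [0.11, 2.56], [-1.05, 4.19], [0.11, 1.86], [-2.63, 2.63]. Speed limits (rad/s): [2.22, 2.22, 3.01, 3.01, 3.14, 3.14, 3.14].

INTERFACE

Orientations are given as a unit quaternion [x, y, z, w].
In Python, from cell import telemetry, get_image, env gives the robot as it stands.
- The arm moves only by the tool send_rows, never from a script. Its argument "increments" is a list of rows, each a list of 7 numbers: the turn, a rotation vector about the world's x, y, z in degrees, then the shift along the world's x, y, z in cm, then the closure in counts, from 0 (fully open) to 255 (shut). In form: [[wx, wy, wz, dx, dy, dz, gripper], ...]. A call has 1 to 10 rows; each row shifts and turns the commanded pose from where the row before left it; what a row does not reach is not made up. A row lasts 1/8 s, in which the tool goes at most 62.5 mm and 10.7 degrees, less where a joint would pass 70% of its speed; a pose out of reach is approached as far as the arm can. A call with a gripper value outside its range is refused whole. The fingers move at their own pace and stop on an object; "force" is the grip in N (left out, the last holds). Time passes only in rows, so rows that do not move let the fingers close. It gives the time, the measured TCP pose, the force, the opening and the grip force at its end, in the units of the state.
- telemetry.observe(): the state, without advancing time (a new reading comes with each control period).
- get_image(name): name is "scene" or "top"; returns a dict with "color" (400x640x3 uint8, blue, green, red), "camera_matrix" (3x3 intrinsics, pixels), "T" (4x4, takes a point from camera to world coordinates). Camera axes: x right, y down, z forward; pixel columns grow to the right and rows downward; lengths in mm; the calibration is good to about 2 mm. A picture is of the moment at which its call begins. There is no depth.
- env.close_job(): hands the job in; it is judged then, once.
The state is a dict: "t": time; "qpos": joint angles; "dq": joint speeds; "effort": joint torques, N m; "eef_pos": TCP position; "eef_rot": TCP orientation; "wrist_force": force on the tool from outside, world axes, zero at the start; "wrist_torque": the same for the moment, N m; "finger_gap": finger opening in mm; "finger_force": force on a finger pad.
Only numpy, scipy, OpenCV 4.12 (cv2) and the standard library are available. Lean on these libraries where they do the work, as an engineer would, in place of code of your own. Each camera call takes 0.05 s, during which the arm holds its last target. There are 200 camera calls.

TASK

The three bonbon trays are on the wrong display risers: put the raspberry (pink), lemon (yellow) and pistachio (green) trays each centred and square on the riser whose price card has its colour, shunting by way of the empty riser with the blue card. The trays hold food, so carry them level, set them down gently rather than dropping them, and never rest them on the bare counter. When all three are home, stand the sold-out sign upright and square in the middle of the liner on the blue-card riser, its board across the riser as the card is, and leave the truffle jar and the gift box where they are.

Things in the scene. Friction and masses are not known exactly. Their poses are not given: they have to be found in the camera images.
- tray_pink: loose brown-rimmed tray of raspberry chocolates: two rows of four pink domed bonbons that sit firmly in it. 120 mm long (its x) x 56 mm wide (its y), straight upright side walls 20 mm high, chocolates rising to 24 mm; about 0.2 kg. Grasp it at its middle across the 56 mm width, from above. Origin: centre of its underside, z up. Either way round is the same.
- tray_yellow: loose brown-rimmed tray of lemon chocolates: two rows of four yellow square bonbons that sit firmly in it. 120 mm long (its x) x 56 mm wide (its y), straight upright side walls 20 mm high, chocolates rising to 24 mm; about 0.2 kg. Grasp it at its middle across the 56 mm width, from above. Origin: centre of its underside, z up. Either way round is the same.
- tray_green: loose brown-rimmed tray of pistachio chocolates: two rows of four dark-brown square, green-topped (pistachio) bonbons that sit firmly in it. 120 mm long (its x) x 56 mm wide (its y), straight upright side walls 20 mm high, chocolates rising to 24 mm; about 0.2 kg. Grasp it at its middle across the 56 mm width, from above. Origin: centre of its underside, z up. Either way round is the same.
- riser_pink: fixed walnut riser with pink price card (home of the raspberry tray). 190 mm long (x, to the customers; -73 to +117 mm) x 90 wide (y), flat top 30 mm above the counter. Origin: on the counter, right below the middle of the white 140 x 78 mm liner where a tray lies, its length along the riser's x. Card 80 mm wide at x +75 to +115 mm, leaning back, top at 60 mm.
- riser_yellow: fixed walnut riser with yellow price card (home of the lemon tray). 190 mm long (x, to the customers; -73 to +117 mm) x 90 wide (y), flat top 30 mm above the counter. Origin: on the counter, right below the middle of the white 140 x 78 mm liner where a tray lies, its length along the riser's x. Card 80 mm wide at x +75 to +115 mm, leaning back, top at 60 mm.
- riser_green: fixed walnut riser with green price card (home of the pistachio tray). 190 mm long (x, to the customers; -73 to +117 mm) x 90 wide (y), flat top 30 mm above the counter. Origin: on the counter, right below the middle of the white 140 x 78 mm liner where a tray lies, its length along the riser's x. Card 80 mm wide at x +75 to +115 mm, leaning back, top at 60 mm.
- riser_blue: fixed walnut riser with blue price card (sold out, empty at the start). 190 mm long (x, to the customers; -73 to +117 mm) x 90 wide (y), flat top 30 mm above the counter. Origin: on the counter, right below the middle of the white 140 x 78 mm liner where a tray lies, its length along the riser's x. Card 80 mm wide at x +75 to +115 mm, leaning back, top at 60 mm.
- sign: loose sold-out sign, the same on both faces: white upright board 60 mm wide (its y) x 12 mm thick (its x), from 8 to 78 mm above its underside, with a red roundel, on a red foot 50 (x) x 60 (y) x 8 mm; 0.12 kg, stands on the bare counter at the start. Origin: centre of the foot's underside, z up. Grasp the board across its 12 mm thickness, or across its 60 mm width, from above.
- truffle_jar: bystander: loose round glass jar of truffles with a gold lid, 74 mm across, 75 mm high, standing in the row among the risers. Origin: centre of its underside.
- gift_box: bystander: loose brown gift box with a red ribbon and bow, 76 x 76 mm, about 60 mm high, beside the row. Origin: centre of its underside.
Not all that is in view belongs to the job. What is shaped like the sign but purple or turquoise is not meant.

How it is judged (in metres and radians):
On the way, in this order (a step that is already met when the one before it is completed fails the run):
1. one of the trays has been set on the empty blue-card riser and let go (((horizontal distance between tray_pink and riser_blue below 0.03 m and angle between the x axis of tray_pink and the x axis of riser_blue, either way round below 0.4 rad and z of tray_pink in the frame of riser_blue between 0.026 and 0.034 m and angle between tray_pink's own z axis and vertical below 0.08 rad and contact force between the fingers and tray_pink below 0.2 N) or (horizontal distance between tray_yellow and riser_blue below 0.03 m and angle between the x axis of tray_yellow and the x axis of riser_blue, either way round below 0.4 rad and z of tray_yellow in the frame of riser_blue between 0.026 and 0.034 m and angle between tray_yellow's own z axis and vertical below 0.08 rad and contact force between the fingers and tray_yellow below 0.2 N) or (horizontal distance between tray_green and riser_blue below 0.03 m and angle between the x axis of tray_green and the x axis of riser_blue, either way round below 0.4 rad and z of tray_green in the frame of riser_blue between 0.026 and 0.034 m and angle between tray_green's own z axis and vertical below 0.08 rad and contact force between the fingers and tray_green below 0.2 N))), for 0.1 s.
2. all three trays lie on the risers of their own colour (horizontal distance between tray_pink and riser_pink below 0.012 m and angle between the x axis of tray_pink and the x axis of riser_pink, either way round below 0.2 rad and z of tray_pink in the frame of riser_pink between 0.026 and 0.034 m and angle between each of tray_pink, tray_yellow, tray_green's own z axis and vertical below 0.08 rad and contact force between the fingers and tray_pink below 0.2 N and horizontal distance between tray_yellow and riser_yellow below 0.012 m and angle between the x axis of tray_yellow and the x axis of riser_yellow, either way round below 0.2 rad and z of tray_yellow in the frame of riser_yellow between 0.026 and 0.034 m and contact force between the fingers and tray_yellow below 0.2 N and horizontal distance between tray_green and riser_green below 0.012 m and angle between the x axis of tray_green and the x axis of riser_green, either way round below 0.2 rad and z of tray_green in the frame of riser_green between 0.026 and 0.034 m and contact force between the fingers and tray_green below 0.2 N), for 0.2 s.
At the end, for the whole second after the job is handed in: Each tray lies flat on the riser of its own colour, within 12 mm of the middle of its place and 0.2 rad of its direction (either way round); the sign stands upright on the blue-card riser within 15 mm of the middle and 0.25 rad of square; all released and at rest (horizontal distance between tray_pink and riser_pink below 0.012 m and angle between the x axis of tray_pink and the x axis of riser_pink, either way round below 0.2 rad and z of tray_pink in the frame of riser_pink between 0.026 and 0.034 m and angle between each of tray_pink, tray_yellow, tray_green, sign's own z axis and vertical below 0.08 rad and linear speed of each of tray_pink, tray_yellow, tray_green, sign below 0.02 m/s and angular speed of each of tray_pink, tray_yellow, tray_green, sign below 0.1 rad/s and horizontal distance between tray_yellow and riser_yellow below 0.012 m and angle between the x axis of tray_yellow and the x axis of riser_yellow, either way round below 0.2 rad and z of tray_yellow in the frame of riser_yellow between 0.026 and 0.034 m and horizontal distance between tray_green and riser_green below 0.012 m and angle between the x axis of tray_green and the x axis of riser_green, either way round below 0.2 rad and z of tray_green in the frame of riser_green between 0.026 and 0.034 m and horizontal distance between sign and riser_blue below 0.015 m and angle between the x axis of sign and the x axis of riser_blue, either way round below 0.25 rad and z of sign in the frame of riser_blue between 0.026 and 0.034 m and contact force between the fingers and anything else below 0.2 N); the robot touches nothing.
It fails at once if a tray is tipped more than 0.4 rad (angle between any of tray_pink, tray_yellow, tray_green's own z axis and vertical above 0.4 rad).
It fails at once if a tray is put on the counter (comes more than 10 mm below the risers' top) (height (world z) of any of tray_pink, tray_yellow, tray_green below 0.02 m).
It fails at once if a tray is dropped (moves faster than 0.6 m/s while no finger touches it) ((linear speed of tray_pink above 0.6 m/s and contact force between the fingers and tray_pink below 0.01 N) or (linear speed of tray_yellow above 0.6 m/s and contact force between the fingers and tray_yellow below 0.01 N) or (linear speed of tray_green above 0.6 m/s and contact force between the fingers and tray_green below 0.01 N)).
It fails at once if the truffle jar is shifted more than 20 mm or tipped (distance of truffle_jar from where it was at the start of the episode above 0.02 m or angle between truffle_jar's own z axis and vertical above 0.3 rad).
It fails at once if the gift box is shifted more than 20 mm or tipped (distance of gift_box from where it was at the start of the episode above 0.02 m or angle between gift_box's own z axis and vertical above 0.3 rad).
It also fails if it takes over 134 s, if anything falls off the work surface, if the arm or the gripper's body presses on something with over 40 N, if the wrist force passes 120 N, or if a joint passes its speed limit or range.

## Working session

There is one attempt and no reset: what is moved stays moved. The work goes in short steps, Python scripts to look and compute and a tool call to move; the robot and the scene stay as the last step left them, time stands still between calls to the robot, and variables do not carry over. Pictures are saved under pics/ and viewed, at most 14 in all, crops included, and the job is handed in when it is done.

Besides the shell and the picture viewer there is one more tool, called after ">>>" by a JSON object that holds its "name" and its "arguments". send_rows: Moves the arm, as the interface text tells. Its arguments: {"type":"object","properties":{"increments":{"type":"array","items":{"type":"array","items":{"type":"number"}}},"force":{"type":"number"}},"required":["increments"]}

```bash
mkdir -p pics; python3 - <<'E'
from cell import telemetry,get_image,env
import cv2,pickle
for n in("top","scene"):
    d=get_image(n);cv2.imwrite(f"pics/{n}0.png",d["color"]);pickle.dump(d,open(f"{n}0.pkl","wb"));print(n,d["camera_matrix"].tolist(),d["T"].round(3).tolist())
s=telemetry.observe();print(s["t"],s["eef_pos"],s["eef_rot"],s["finger_gap"],env.pinch_z)
E
```

```text
top [[403.7577631828147, 0.0, 325.1579041481211], [0.0, 403.7577631828147, 202.55451464118713], [0.0, 0.0, 1.0]] [[-0.012, -0.992, 0.126, 370.408], [-1.0, 0.013, 0.007, -24.422], [-0.009, -0.126, -0.992, 1350.755], [0.0, 0.0, 0.0, 1.0]]
scene [[382.3682195524149, 0.0, 310.72171002158404], [0.0, 382.3682195524149, 195.84002996898346], [0.0, 0.0, 1.0]] [[-0.616, 0.624, -0.482, 1090.882], [0.788, 0.482, -0.383, 454.431], [-0.007, -0.615, -0.788, 993.554], [0.0, 0.0, 0.0, 1.0]]
0.1 [ 307.80657488 -655.94086871  217.87078979] [ 9.76022951e-01  2.17666566e-01 -2.07017738e-04 -6.50215973e-04] 93.23087202795439 18.8
```

View pics/top0.png

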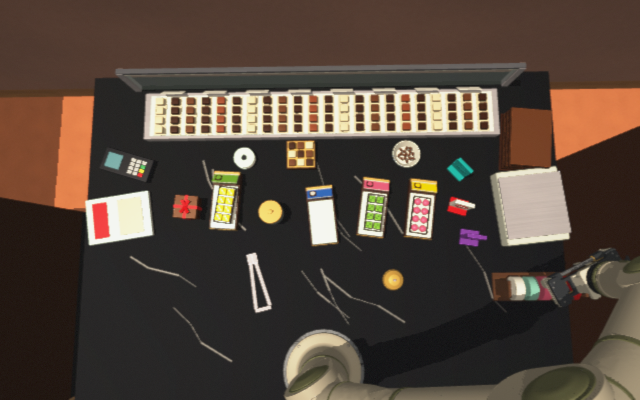

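View pics/scene0.png

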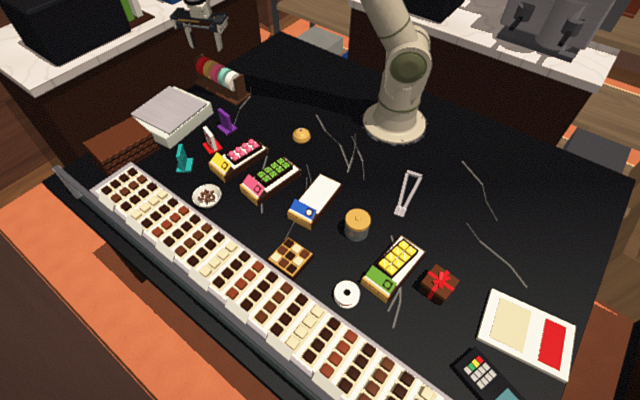

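```bash
python3 - <<'E'
import cv2,numpy as np
t=cv2.imread("pics/top0.png");s=cv2.imread("pics/scene0.png")
a=cv2.resize(t[165:250,200:300],None,fx=4,fy=4,interpolation=cv2.INTER_CUBIC)
b=cv2.resize(t[165:250,300:400],None,fx=4,fy=4,interpolation=cv2.INTER_CUBIC)
c=cv2.resize(t[165:250,400:500],None,fx=4,fy=4,interpolation=cv2.INTER_CUBIC)
cv2.imwrite("pics/c1.png",np.hstack([a,b]))
d=cv2.resize(s[100:185,170:270],None,fx=4,fy=4,interpolation=cv2.INTER_CUBIC)
cv2.imwrite("pics/c2.png",np.hstack([c,d]))
E
```

```text
(no output)
```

View pics/c1.png

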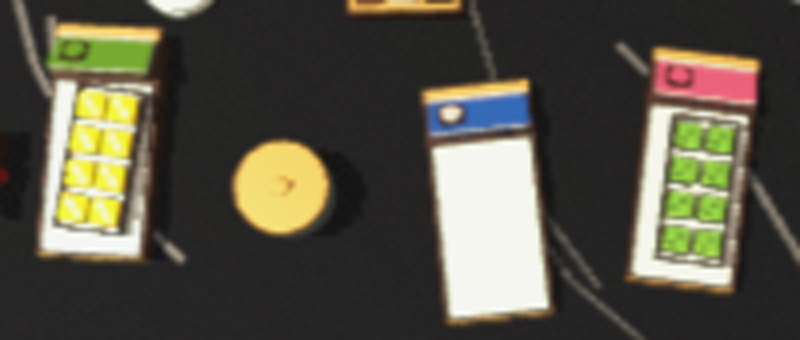

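View pics/c2.png

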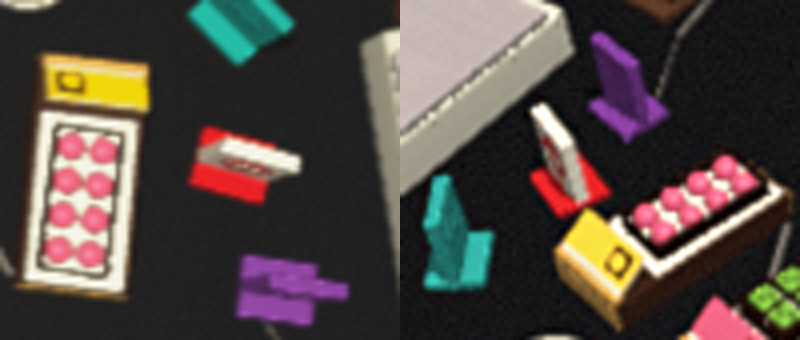

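```bash
cat > h.py <<'E'
import numpy as np,cv2,pickle
from scipy.optimize import least_squares
def proj(d,P):
    R=d["T"][:3,:3];t=d["T"][:3,3];p=(np.atleast_2d(P)-t)@R@d["camera_matrix"].T
    return p[:,:2]/p[:,2:]
def back(d,uv,z):
    uv=np.atleast_2d(uv).astype(float);r=np.c_[uv,np.ones(len(uv))]@np.linalg.inv(d["camera_matrix"]).T@d["T"][:3,:3].T
    t=d["T"][:3,3];return t+r*((z-t[2])/r[:,2])[:,None]
def place(q,L):
    c,s=np.cos(q[2]),np.sin(q[2]);L=np.asarray(L,float)
    return np.c_[q[0]+c*L[:,0]-s*L[:,1],q[1]+s*L[:,0]+c*L[:,1],L[:,2]]
def rect(a,b,z):return np.array([[a,b,z],[a,-b,z],[-a,b,z],[-a,-b,z]])
def fit(d,L,uv):
    q0=[*back(d,np.mean(uv,0),L[0][2])[0,:2],0]
    r=least_squares(lambda q:(proj(d,place(q,L))-uv).ravel(),q0);return r.x,np.abs(r.fun).max()
COL=dict(yellow=((24,150,140),(34,255,255)),green=((40,120,110),(65,255,255)),pink=((160,60,150),(178,255,255)))
def tray(d,name,q,zc=50,half=(62,36)):
    """tray pose from its bonbons, near riser pose q"""
    m=cv2.inRange(cv2.cvtColor(d["color"],cv2.COLOR_BGR2HSV),*COL[name])
    v,u=np.nonzero(m);P=back(d,np.c_[u,v],zc)[:,:2]-q[:2]
    c,s=np.cos(q[2]),np.sin(q[2]);l=P@np.array([[c,-s],[s,c]])
    P=P[(abs(l[:,0])<half[0])&(abs(l[:,1])<half[1])]
    w,V=np.linalg.eigh(np.cov(P.T));a=V[:,1]*np.sign(V[0,1])
    return np.array([*(P.mean(0)+q[:2]),np.arctan2(a[1],a[0])]),len(P)
E
python3 - <<'E'
from h import *
d=pickle.load(open("top0.pkl","rb"));sc=pickle.load(open("scene0.pkl","rb"))
cl=lambda pts,x0:(np.array(pts,float)+.5)/4-.5+[x0,165]
L=rect(70,39,30)
R={}
for n,p,x0 in[("green",[(60,80),(153,82),(40,253),(143,257)],200),("blue",[(435,143),(530,136),(450,317),(547,310)],200),
 ("pink",[(653,104),(745,108),(630,277),(730,284)],200),("yellow",[(44,113),(138,118),(24,285),(124,291)],400)]:
    R[n],e=fit(d,L,cl(p,x0));print("riser",n,R[n].round(3),e.round(2))
for n,r in(("yellow","green"),("green","pink"),("pink","yellow")):
    q,k=tray(d,n,R[r]);print("tray",n,q.round(3),k)
S,e=fit(d,rect(25,30,8)[[0,2,3]],cl([(205,128),(190,186),(265,203)],400));print("sign",S.round(3),e)
for n,uv,z in(("jar",(270,211.5),75),("gift",(185,207),60)):print(n,back(d,uv,z).round())
pickle.dump(dict(R=R,S=S),open("poses.pkl","wb"))
for im,nm,sl in((d,"t",np.s_[150:255,190:490]),(sc,"s",np.s_[110:320,140:460])):
    f=3 if nm=="t" else 2.5
    g=im["color"][sl];g=cv2.resize(g,None,fx=f,fy=f,interpolation=cv2.INTER_CUBIC)[:,:800]
    def dr(P):
        uv=((proj(im,P)-[sl[1].start,sl[0].start]+.5)*f).astype(int)[[0,1,3,2]]
        cv2.polylines(g,[uv],1,(255,0,255),1)
    for q in R.values():dr(place(q,L));dr(place(q,rect(95,45,30)+[22,0,0]))
    dr(place(S,rect(25,30,8)));dr(place(S,rect(6,30,78)))
    globals()["g"+nm]=g
cv2.imwrite("pics/ovt.png",gt);cv2.imwrite("pics/ovs.png",gs)
E
```

```text
riser green [ 5.29841e+02  3.18369e+02 -6.10000e-02] 1.21
riser blue [ 4.77441e+02 -4.15700e+00  7.60000e-02] 0.7
riser pink [ 5.02737e+02 -1.67862e+02 -1.19000e-01] 1.46
riser yellow [ 4.93748e+02 -3.25655e+02 -1.22000e-01] 1.08
tray yellow [ 5.35424e+02  3.14036e+02 -1.77000e-01] 235
tray green [ 5.03523e+02 -1.72202e+02 -1.38000e-01] 283
tray pink [ 4.93005e+02 -3.18950e+02 -1.63000e-01] 244
sign [ 5.24155e+02 -4.57886e+02 -2.55000e-01] 0.582472228277993
jar [[507. 161.  75.]]
gift [[526. 438.  60.]]
```

View pics/ovt.png

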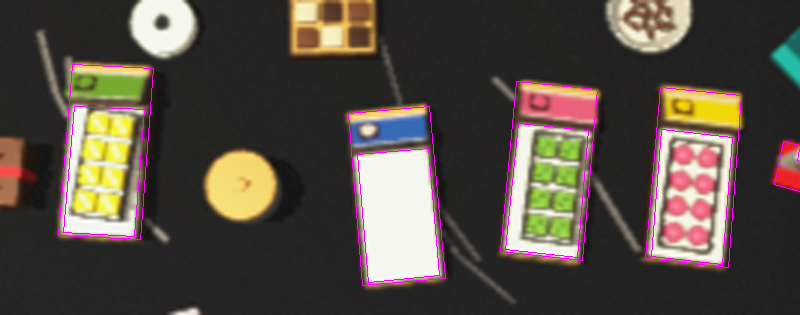

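View pics/ovs.png

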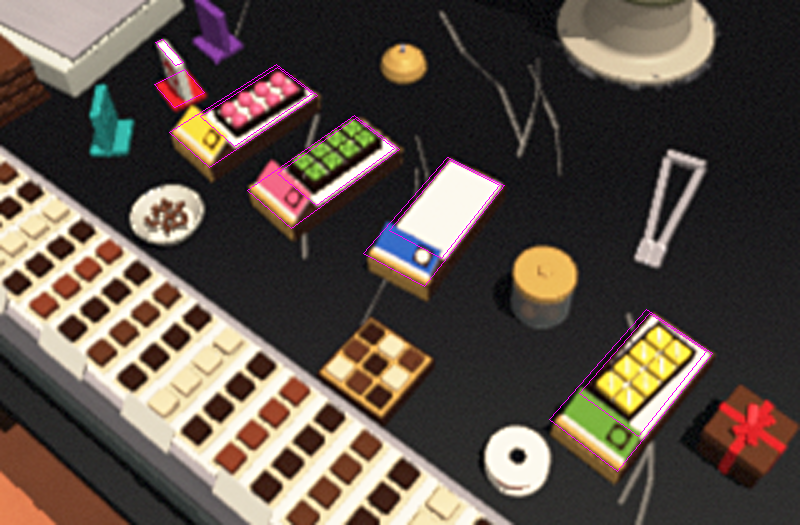

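>>> {"name": "send_rows", "arguments": {"increments": [[0, 0, -3.3, 1.95, 4.8, 0, 0], [0, 0, -3.3, 1.95, 4.85, 0, 0], [0, 0, -3.3, 1.95, 4.85, 0, 0], [0, 0, -3.3, 1.95, 4.85, 0, 0], [0, 0, -3.3, 1.95, 4.85, 0, 0], [0, 0, -3.3, 1.95, 4.85, -1, 0], [0, 0, -3.3, 1.95, 4.85, -2, 0], [0, 0, -3.3, 1.95, 4.85, -2, 0], [0, 0, -3.3, 1.95, 4.85, -2, 0], [0, 0, -3.3, 2, 4.8, -2, 0]], "force": 20}}

```text
t: 1.35
eef_pos: [503.9, -170.8, 127.9]
eef_rot: [0.998, -0.07, -0.0, 0.0]
wrist_force: [0.9, -0.5, 0.4]
finger_gap: 93.1
finger_force: 0.0
```

>>> {"name": "send_rows", "arguments": {"increments": [[0, 0, 0, 0, 0, -1.5, 0], [0, 0, 0, 0, 0, -1.5, 0], [0, 0, 0, 0, 0, 0, 0]]}}

```text
t: 1.72
eef_pos: [502.3, -173.7, 97.7]
eef_rot: [0.998, -0.07, -0.001, 0.0]
wrist_force: [-0.6, -0.3, 0.2]
finger_gap: 93.4
finger_force: 0.0
```

>>> {"name": "send_rows", "arguments": {"increments": [[0, 0, 0, 0, 0, -2, 0], [0, 0, 0, 0, 0, -2, 0], [0, 0, 0, 0, 0, -1.5, 0], [0, 0, 0, 0, 0, -1, 0], [0, 0, 0, 0, 0, 0, 0], [0, 0, 0, 0, 0, 0, 255], [0, 0, 0, 0, 0, 0, 255], [0, 0, 0, 0, 0, 0, 255], [0, 0, 0, 0, 0, 0, 255], [0, 0, 0, 0, 0, 0, 255]], "force": 20}}

```text
t: 2.98
eef_pos: [503.6, -172.1, 33.8]
eef_rot: [0.998, -0.068, 0.0, -0.0]
wrist_force: [-0.1, 1.1, 3.1]
finger_gap: 56.1
finger_force: 20.0
```

>>> {"name": "send_rows", "arguments": {"increments": [[0, 0, 0, 0, 0, 0.5, 255], [0, 0, 0, 0, 0, 1.2, 255], [0, 0, 0, 0, 0, 1.8, 255], [0, 0, 0, 0, 0, 1.5, 255], [0, 0, 1.2, -0.3, 1.4, 0, 255], [0, 0, 2, -0.4, 2.7, 0, 255], [0, 0, 3, -0.7, 4.3, 0, 255], [0, 0, 3, -0.7, 4.3, 0, 255], [0, 0, 2, -0.3, 2.7, 0, 255], [0, 0, 1.1, -0.2, 1.4, 0, 255]]}}

```text
t: 4.22
eef_pos: [476.7, -2.1, 83.3]
eef_rot: [0.999, 0.041, -0.0, -0.0]
wrist_force: [0.1, -0.4, -2.1]
finger_gap: 55.6
finger_force: 20.0
```

>>> {"name": "send_rows", "arguments": {"increments": [[0, 0, 0, 0, 0, -0.8, 255], [0, 0, 0, 0, 0, -1.5, 255], [0, 0, 0, 0, 0, -1.2, 255], [0, 0, 0, 0, 0, -0.6, 255], [0, 0, 0, 0, 0, -0.3, 255], [0, 0, 0, 0, 0, 0, 255]]}}

```text
t: 4.97
eef_pos: [477.5, -4.5, 39.6]
eef_rot: [0.999, 0.039, -0.0, 0.0]
wrist_force: [-0.2, 0.2, -1.6]
finger_gap: 56.1
finger_force: 20.0
```

>>> {"name": "send_rows", "arguments": {"increments": [[0, 0, 0, 0, 0, -0.3, 255], [0, 0, 0, 0, 0, -0.2, 255], [0, 0, 0, 0, 0, -0.1, 255], [0, 0, 0, 0, 0, 0, 255], [0, 0, 0, 0, 0, 0, 0], [0, 0, 0, 0, 0, 0, 0], [0, 0, 0, 0, 0, 0, 0], [0, 0, 0, 0, 0, 0, 0]]}}

```text
t: 5.98
eef_pos: [477.5, -4.3, 33.6]
eef_rot: [0.999, 0.039, -0.0, 0.0]
wrist_force: [-1.0, -0.4, -0.1]
finger_gap: 90.5
finger_force: 0.0
```

>>> {"name": "send_rows", "arguments": {"increments": [[0, 0, 0, 0, 0, 1.5, 0], [0, 0, 0, 0, 0, 2.5, 0], [0, 0, 0, 0, 0, 2.5, 0], [0, 0, -1.7, 0.2, -3.4, 0, 0], [0, 0, -2, 0.2, -4.7, 0, 0], [0, 0, -2, 0.2, -4.7, 0, 0], [0, 0, -2, 0.2, -4.7, 0, 0], [0, 0, -2, 0.2, -4.7, 0, 0], [0, 0, -2, 0.3, -4.7, 0, 0], [0, 0, -2, 0.3, -4.6, 0, 0]]}}

```text
t: 7.22
eef_pos: [493.4, -321.0, 99.8]
eef_rot: [0.997, -0.081, 0.0, 0.0]
wrist_force: [0.0, 0.0, -0.7]
finger_gap: 92.9
finger_force: 0.0
```

>>> {"name": "send_rows", "arguments": {"increments": [[0, 0, 0, 0, 0, 0, 0], [0, 0, 0, 0, 0, -1, 0], [0, 0, 0, 0, 0, -1, 0], [0, 0, 0, 0, 0, 0, 0]]}}

```text
t: 7.72
eef_pos: [493.2, -317.7, 77.6]
eef_rot: [0.997, -0.08, -0.001, -0.001]
wrist_force: [-0.2, -0.0, -0.1]
finger_gap: 93.0
finger_force: 0.0
```

```bash
python3 - <<'E'
from h import *
from cell import get_image
d=get_image("top");R=pickle.load(open("poses.pkl","rb"))["R"]
for n,r in(("green","blue"),("pink","yellow"),("yellow","green")):print(n,*tray(d,n,R[r]))
E
```

```text
green [ 4.75228947e+02 -6.57508601e+00  7.87386996e-02] 284
pink [ 454.19791719 -314.3017972    -1.5589317 ] 69
yellow [ 5.35296272e+02  3.13975684e+02 -1.77707099e-01] 234
```

>>> {"name": "send_rows", "arguments": {"increments": [[0, 0, 0, 0, 0, -1.5, 0], [0, 0, 0, 0, 0, -1.5, 0], [0, 0, 0, 0, 0, -1, 0], [0, 0, 0, 0, 0, -0.4, 0], [0, 0, 0, 0, 0, 0, 0], [0, 0, 0, 0, 0, 0, 255], [0, 0, 0, 0, 0, 0, 255], [0, 0, 0, 0, 0, 0, 255], [0, 0, 0, 0, 0, 0, 255], [0, 0, 0, 0, 0, 0, 255]]}}

```text
t: 9.02
eef_pos: [493.6, -319.3, 34.8]
eef_rot: [0.997, -0.081, 0.0, 0.0]
wrist_force: [-0.3, 0.1, 1.1]
finger_gap: 56.2
finger_force: 20.0
```

>>> {"name": "send_rows", "arguments": {"increments": [[0, 0, 0, 0, 0, 0.5, 255], [0, 0, 0, 0, 0, 1.2, 255], [0, 0, 0, 0, 0, 1.8, 255], [0, 0, 0, 0, 0, 1.5, 255], [0, 0, 0.3, 0.1, 1.3, 0, 255], [0, 0, 0.5, 0.1, 2.5, 0, 255], [0, 0, 0.5, 0.2, 3.7, 0, 255], [0, 0, 0.5, 0.2, 3.7, 0, 255], [0, 0, 0.5, 0.2, 2.5, 0, 255], [0, 0, 0.2, 0.1, 1.4, 0, 255]]}}

```text
t: 10.28
eef_pos: [502.4, -166.0, 84.5]
eef_rot: [0.998, -0.058, -0.0, -0.0]
wrist_force: [-0.1, -0.5, -2.9]
finger_gap: 55.9
finger_force: 20.0
```

>>> {"name": "send_rows", "arguments": {"increments": [[0, 0, 0, 0, 0, -0.8, 255], [0, 0, 0, 0, 0, -1.5, 255], [0, 0, 0, 0, 0, -1.2, 255], [0, 0, 0, 0, 0, -0.6, 255], [0, 0, 0, 0, 0, -0.3, 255], [0, 0, 0, 0, 0, 0, 255]]}}

```text
t: 11.02
eef_pos: [502.4, -168.5, 40.5]
eef_rot: [0.998, -0.059, -0.0, -0.0]
wrist_force: [0.4, 0.0, -2.3]
finger_gap: 56.0
finger_force: 20.0
```

>>> {"name": "send_rows", "arguments": {"increments": [[0, 0, 0, 0, 0, -0.3, 255], [0, 0, 0, 0, 0, -0.2, 255], [0, 0, 0, 0, 0, -0.1, 255], [0, 0, 0, 0, 0, 0, 255]]}}

```text
t: 11.52
eef_pos: [502.5, -168.3, 34.7]
eef_rot: [0.998, -0.059, 0.0, -0.0]
wrist_force: [0.2, 0.2, -1.6]
finger_gap: 55.7
finger_force: 20.0
```

>>> {"name": "send_rows", "arguments": {"increments": [[0, 0, 0, 0, 0, 0, 0], [0, 0, 0, 0, 0, 0, 0], [0, 0, 0, 0, 0, 0, 0], [0, 0, 0, 0, 0, 0, 0], [0, 0, 0, 0, 0, 1.5, 0], [0, 0, 0, 0, 0, 2.5, 0], [0, 0, 0, 0, 0, 3, 0], [0, 0, 0, 0, 0, 2, 0]]}}

```text
t: 12.52
eef_pos: [502.8, -168.4, 126.9]
eef_rot: [0.998, -0.059, 0.001, 0.0]
wrist_force: [1.0, 1.0, 0.1]
finger_gap: 93.0
finger_force: 0.0
```

>>> {"name": "send_rows", "arguments": {"increments": [[0, 0, -0.3, 0.3, 4.8, 0, 0], [0, 0, -0.3, 0.3, 4.8, 0, 0], [0, 0, -0.3, 0.3, 4.8, 0, 0], [0, 0, -0.3, 0.3, 4.8, 0, 0], [0, 0, -0.3, 0.3, 4.8, 0, 0], [0, 0, -0.3, 0.3, 4.8, 0, 0], [0, 0, -0.3, 0.4, 4.8, 0, 0], [0, 0, -0.4, 0.4, 4.8, 0, 0], [0, 0, -0.4, 0.4, 4.9, 0, 0], [0, 0, -0.4, 0.3, 4.9, 0, 0]]}}

```text
t: 13.78
eef_pos: [535.5, 315.4, 125.8]
eef_rot: [0.996, -0.088, 0.0, -0.0]
wrist_force: [1.2, -0.3, -0.5]
finger_gap: 92.8
finger_force: 0.0
```

>>> {"name": "send_rows", "arguments": {"increments": [[0, 0, 0, 0, 0, -2, 0], [0, 0, 0, 0, 0, -2, 0], [0, 0, 0, 0, 0, 0, 0]]}}

```text
t: 14.15
eef_pos: [534.7, 313.4, 84.4]
eef_rot: [0.996, -0.087, -0.001, 0.001]
wrist_force: [-0.4, -0.1, -0.1]
finger_gap: 92.9
finger_force: 0.0
```

```bash
python3 - <<'E'
from h import *
from cell import get_image
d=get_image("top");R=pickle.load(open("poses.pkl","rb"))["R"]
for n,r in(("green","blue"),("pink","pink")):print(n,*tray(d,n,R[r],half=(62,33)))
E
```

```text
green [ 4.76870696e+02 -6.90888102e+00  1.13572382e-01] 275
pink [ 5.00673839e+02 -1.69141970e+02 -1.08797180e-01] 227
```

>>> {"name": "send_rows", "arguments": {"increments": [[0, 0, 0, 0, 0, -2, 0], [0, 0, 0, 0, 0, -1.6, 0], [0, 0, 0, 0, 0, -1, 0], [0, 0, 0, 0, 0, -0.4, 0], [0, 0, 0, 0, 0, 0, 0], [0, 0, 0, 0, 0, 0, 255], [0, 0, 0, 0, 0, 0, 255], [0, 0, 0, 0, 0, 0, 255], [0, 0, 0, 0, 0, 0, 255], [0, 0, 0, 0, 0, 0, 255]]}}

```text
t: 15.45
eef_pos: [535.7, 314.0, 34.8]
eef_rot: [0.996, -0.088, 0.0, -0.0]
wrist_force: [-0.1, 1.1, 1.9]
finger_gap: 56.1
finger_force: 20.0
```

>>> {"name": "send_rows", "arguments": {"increments": [[0, 0, 0, 0, 0, 0.5, 255], [0, 0, 0, 0, 0, 1.5, 255], [0, 0, 0, 0, 0, 2.5, 255], [0, 0, 0, 0, 0, 3, 255], [0, 0, 0, 0, 0, 2.5, 255], [0, 0, 0, 0, 0, 1, 255], [0, 0, 0, 0, -1, 0, 255], [0, 0, 0.1, -0.1, -2, 0, 255], [0, 0, 0.2, -0.2, -3, 0, 255], [0, 0, 0.2, -0.2, -4, 0, 255]]}}

```text
t: 16.7
eef_pos: [529.7, 211.5, 143.5]
eef_rot: [0.997, -0.083, -0.001, 0.001]
wrist_force: [-0.2, -1.0, -1.0]
finger_gap: 55.6
finger_force: 20.0
```

>>> {"name": "send_rows", "arguments": {"increments": [[0, 0, 0.2, -0.3, -4.5, 0, 255], [0, 0, 0.2, -0.3, -4.5, 0, 255], [0, 0, 0.2, -0.3, -4.5, 0, 255], [0, 0, 0.2, -0.3, -4.5, 0, 255], [0, 0, 0.2, -0.3, -4.5, 0, 255], [0, 0, 0.2, -0.3, -4.5, 0, 255], [0, 0, 0.2, -0.3, -4.5, 0, 255], [0, 0, 0.2, -0.3, -4.5, 0, 255], [0, 0, 0.2, -0.3, -4.5, 0, 255], [0, 0, 0.2, -0.3, -4, 0, 255]]}}

```text
t: 17.95
eef_pos: [498.3, -234.0, 143.7]
eef_rot: [0.998, -0.067, -0.001, 0.0]
wrist_force: [-0.1, 0.1, -0.7]
finger_gap: 56.0
finger_force: 20.0
```

>>> {"name": "send_rows", "arguments": {"increments": [[0, 0, 0.2, -0.2, -4, 0, 255], [0, 0, 0.2, -0.1, -3, 0, 255], [0, 0, 0, -0.1, -1.7, 0, 255], [0, 0, 0, 0, -0.8, -1, 255], [0, 0, 0, 0, 0, -2, 255], [0, 0, 0, 0, 0, -3, 255], [0, 0, 0, 0, 0, -2, 255], [0, 0, 0, 0, 0, -1, 255], [0, 0, 0, 0, 0, 0, 255]]}}

```text
t: 19.08
eef_pos: [496.2, -325.5, 53.8]
eef_rot: [0.998, -0.062, -0.001, -0.0]
wrist_force: [-0.6, 0.1, -1.8]
finger_gap: 55.9
finger_force: 20.0
```

Slightly far in x (about 1 mm); lower and release.

>>> {"name": "send_rows", "arguments": {"increments": [[0, 0, 0, -0.1, 0, -0.8, 255], [0, 0, 0, 0, 0, -0.5, 255], [0, 0, 0, 0, 0, -0.3, 255], [0, 0, 0, 0, 0, -0.2, 255], [0, 0, 0, 0, 0, -0.1, 255], [0, 0, 0, 0, 0, 0, 255]]}}

```text
t: 19.82
eef_pos: [495.5, -326.4, 35.7]
eef_rot: [0.998, -0.062, 0.0, 0.0]
wrist_force: [-0.2, -0.4, -1.9]
finger_gap: 55.9
finger_force: 20.0
```

>>> {"name": "send_rows", "arguments": {"increments": [[0, 0, 0, 0, 0, -0.1, 255], [0, 0, 0, 0, 0, 0, 255], [0, 0, 0, 0, 0, 0, 0], [0, 0, 0, 0, 0, 0, 0], [0, 0, 0, 0, 0, 0, 0], [0, 0, 0, 0, 0, 0, 0], [0, 0, 0, 0, 0, 1.5, 0], [0, 0, 0, 0, 0, 2.5, 0], [0, 0, 0, 0, 0, 2.5, 0]]}}

```text
t: 20.95
eef_pos: [495.5, -326.4, 101.2]
eef_rot: [0.998, -0.062, 0.0, 0.0]
wrist_force: [-0.0, -1.0, 0.4]
finger_gap: 92.9
finger_force: 0.0
```

>>> {"name": "send_rows", "arguments": {"increments": [[0, 0, 1.5, -0.25, 4.6, 0, 0], [0, 0, 1.6, -0.25, 4.6, 0, 0], [0, 0, 1.6, -0.25, 4.6, 0, 0], [0, 0, 1.7, -0.25, 4.6, 0, 0], [0, 0, 1.7, -0.25, 4.6, 0, 0], [0, 0, 1.7, -0.3, 4.6, 0, 0], [0, 0, 1.7, -0.3, 4.5, 0, 0], [0, 0, 0, 0, 0, -2, 0], [0, 0, 0, 0, 0, 0, 0]]}}

```text
t: 22.08
eef_pos: [476.7, -4.8, 79.7]
eef_rot: [0.999, 0.038, -0.001, -0.0]
wrist_force: [-0.3, -0.7, -0.0]
finger_gap: 93.2
finger_force: 0.0
```

```bash
python3 - <<'E'
from h import *
from cell import get_image
d=get_image("top");R=pickle.load(open("poses.pkl","rb"))["R"]
for n,r in(("yellow","yellow"),("pink","pink")):print(n,*tray(d,n,R[r],half=(62,33)))
E
```

```text
yellow [ 4.92635256e+02 -3.26763185e+02 -9.41354223e-02] 292
pink [ 5.01914599e+02 -1.70120845e+02 -9.65338839e-02] 201
```

>>> {"name": "send_rows", "arguments": {"increments": [[0, 0, 0, 0, 0, -2, 0], [0, 0, 0, 0, 0, -1.4, 0], [0, 0, 0, 0, 0, -0.8, 0], [0, 0, 0, 0, 0, -0.4, 0], [0, 0, 0, 0, 0, 0, 0], [0, 0, 0, 0, 0, 0, 255], [0, 0, 0, 0, 0, 0, 255], [0, 0, 0, 0, 0, 0, 255], [0, 0, 0, 0, 0, 0, 255], [0, 0, 0, 0, 0, 0, 255]]}}

```text
t: 23.38
eef_pos: [477.1, -5.3, 33.7]
eef_rot: [0.999, 0.038, 0.0, -0.0]
wrist_force: [0.4, 0.4, 1.2]
finger_gap: 56.0
finger_force: 20.0
```

>>> {"name": "send_rows", "arguments": {"increments": [[0, 0, 0, 0, 0, 0.5, 255], [0, 0, 0, 0, 0, 1.5, 255], [0, 0, 0, 0, 0, 2.5, 255], [0, 0, 0, 0, 0, 3, 255], [0, 0, 0, 0, 0, 2, 255], [0, 0, 0, 0, 0, 0.5, 255], [0, 0, -0.3, 0.2, 1.2, 0, 255], [0, 0, -0.6, 0.4, 2.4, 0, 255], [0, 0, -0.9, 0.6, 3.6, 0, 255], [0, 0, -1.1, 0.75, 4.5, 0, 255]]}}

```text
t: 24.62
eef_pos: [496.2, 112.8, 132.7]
eef_rot: [1.0, 0.012, -0.001, 0.0]
wrist_force: [1.1, 0.9, -1.8]
finger_gap: 55.8
finger_force: 20.0
```

>>> {"name": "send_rows", "arguments": {"increments": [[0, 0, -1.2, 0.75, 4.5, 0, 255], [0, 0, -1.2, 0.75, 4.5, 0, 255], [0, 0, -1.2, 0.7, 4.5, 0, 255], [0, 0, -1, 0.6, 3.6, 0, 255], [0, 0, -0.6, 0.4, 2.4, 0, 255], [0, 0, -0.3, 0.2, 1.15, -1, 255], [0, 0, 0, 0, 0, -2, 255], [0, 0, 0, 0, 0, -2.5, 255], [0, 0, 0, 0, 0, -2, 255], [0, 0, 0, 0, 0, -0.5, 255]]}}

```text
t: 25.88
eef_pos: [529.7, 316.4, 51.8]
eef_rot: [0.999, -0.036, -0.001, 0.001]
wrist_force: [-0.1, -0.7, -0.4]
finger_gap: 55.9
finger_force: 20.0
```

>>> {"name": "send_rows", "arguments": {"increments": [[0, 0, 0, 0, 0, 0, 255]]}}

```text
t: 26.0
eef_pos: [530.6, 317.3, 53.3]
eef_rot: [0.999, -0.036, -0.0, 0.0]
wrist_force: [-0.3, 0.6, -0.9]
finger_gap: 55.9
finger_force: 20.0
```

```bash
python3 - <<'E'
from cell import telemetry
s=telemetry.observe();print(s["t"],s["eef_pos"],s["eef_rot"])
E
```

```text
26.0 [530.55679491 317.29078376  53.32863865] [ 9.99354541e-01 -3.59199352e-02 -3.03774129e-04  4.09104404e-04]
```

>>> {"name": "send_rows", "arguments": {"increments": [[0, 0, 0, 0, 0.1, -0.8, 255], [0, 0, 0, 0, 0, -0.5, 255], [0, 0, 0, 0, 0, -0.3, 255], [0, 0, 0, 0, 0, -0.2, 255], [0, 0, 0, 0, 0, -0.1, 255], [0, 0, 0, 0, 0, 0, 255]]}}

```text
t: 26.75
eef_pos: [530.5, 319.2, 34.6]
eef_rot: [0.999, -0.035, -0.0, -0.0]
wrist_force: [0.2, -0.9, -1.5]
finger_gap: 56.2
finger_force: 20.0
```

>>> {"name": "send_rows", "arguments": {"increments": [[0, 0, 0, 0, 0, -0.1, 255], [0, 0, 0, 0, 0, 0, 255], [0, 0, 0, 0, 0, 0, 0], [0, 0, 0, 0, 0, 0, 0], [0, 0, 0, 0, 0, 0, 0], [0, 0, 0, 0, 0, 0, 0], [0, 0, 0, 0, 0, 1.5, 0], [0, 0, 0, 0, 0, 2.5, 0], [0, 0, 0, 0, 0, 3, 0], [0, 0, 0, 0, 0, 2.3, 0]]}}

```text
t: 28.0
eef_pos: [530.8, 319.2, 128.9]
eef_rot: [0.999, -0.036, 0.001, -0.0]
wrist_force: [0.8, 0.1, -1.3]
finger_gap: 92.9
finger_force: 0.0
```

>>> {"name": "send_rows", "arguments": {"increments": [[0, 0, -0.6, 0, -4.7, 0, 0], [0, 0, -0.6, 0, -4.7, 0, 0], [0, 0, -0.6, 0, -4.7, 0, 0], [0, 0, -0.6, 0, -4.7, 0, 0], [0, 0, -0.6, 0, -4.7, 0, 0], [0, 0, -0.6, 0, -4.7, 0, 0], [0, 0, -0.6, 0, -4.7, 0, 0], [0, 0, -0.6, 0, -4.7, 0, 0], [0, 0, -0.6, 0, -4.7, 0, 0], [0, 0, 0, 0, 0, 0, 0]]}}

```text
t: 29.25
eef_pos: [530.3, -108.2, 127.8]
eef_rot: [0.996, -0.086, 0.001, 0.001]
wrist_force: [0.8, 0.4, -0.0]
finger_gap: 93.0
finger_force: 0.0
```

```bash
python3 - <<'E'
from h import *
from cell import get_image
d=get_image("top");D=pickle.load(open("poses.pkl","rb"));R=D["R"]
for n in("yellow","green"):print(n,*tray(d,n,R[n],half=(62,33)))
g=d["color"].copy()
g=cv2.resize(g[150:255,185:490],None,fx=2.6,fy=2.6,interpolation=cv2.INTER_CUBIC)
s=get_image("scene");k=s["color"][105:285,160:465];k=cv2.resize(k,None,fx=1.8*2.6/1.8,fy=1.8,interpolation=cv2.INTER_CUBIC)
for q in R.values():
    uv=((proj(d,place(q,rect(70,39,30)))-[185,150]+.5)*2.6).astype(int)[[0,1,3,2]];cv2.polylines(g,[uv],1,(255,0,255),1)
cv2.imwrite("pics/m1.png",np.vstack([g,k[:,:g.shape[1]]]))
E
```

```text
yellow [ 4.94868060e+02 -3.30871915e+02 -8.25721886e-02] 232
green [ 5.31871630e+02  3.17503808e+02 -6.62824409e-02] 254
```

View pics/m1.png

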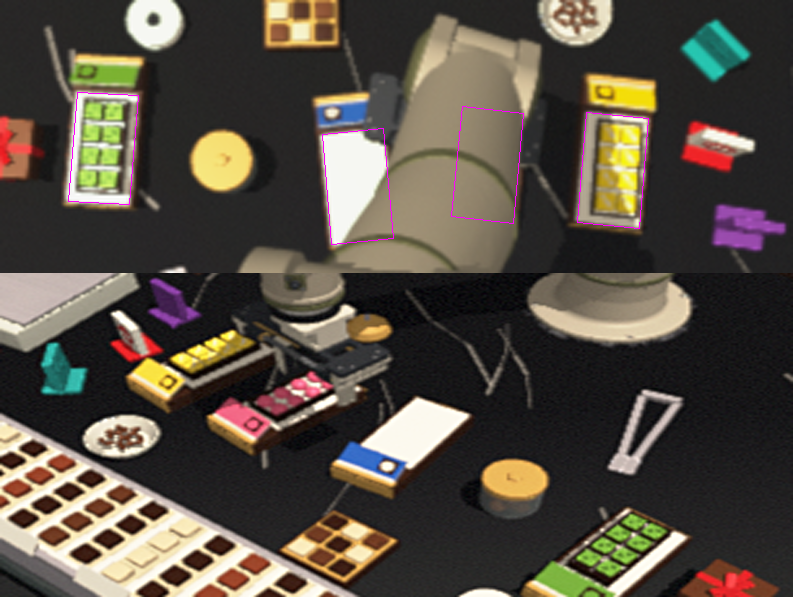

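>>> {"name": "send_rows", "arguments": {"increments": [[0, 0, -0.6, -0.1, -4.4, 0, 0], [0, 0, -0.6, -0.1, -4.4, 0, 0], [0, 0, -0.6, -0.1, -4.4, 0, 0], [0, 0, -0.6, -0.1, -4.4, 0, 0], [0, 0, -0.6, -0.1, -4.4, 0, 0], [0, 0, -0.6, -0.1, -4.4, 0, 0], [0, 0, -0.6, 0, -4.4, 0, 0], [0, 0, -0.6, 0, -4.4, 0, 0], [0, 0, 0, 0, 0, 0, 0], [0, 0, 0, 0, 0, 0, 0]]}}

```text
t: 30.6
eef_pos: [525.5, -453.5, 126.5]
eef_rot: [0.992, -0.123, -0.0, -0.001]
wrist_force: [0.8, 0.9, -0.8]
finger_gap: 93.1
finger_force: 0.0
```

```bash
python3 - <<'E'
from h import *
from cell import get_image,telemetry
print(telemetry.observe()["eef_pos"])
d=get_image("top");D=pickle.load(open("poses.pkl","rb"));R=D["R"]
for n in("yellow","green","pink"):print(n,*tray(d,n,R[n],half=(62,33)))
s=get_image("scene")
g=cv2.resize(d["color"][155:245,340:540],None,fx=4,fy=4,interpolation=cv2.INTER_CUBIC)
k=cv2.resize(s["color"][100:158,150:310],None,fx=5,fy=4,interpolation=cv2.INTER_CUBIC)
cv2.imwrite("pics/m2.png",np.vstack([g,k]))
E
```

```text
[ 525.50386783 -453.52165856  126.45710482]
yellow [ 4.92378947e+02 -3.26884795e+02 -9.28083060e-02] 292
green [ 5.31155955e+02  3.17343625e+02 -7.91949139e-02] 268
pink [ 5.00689807e+02 -1.69229190e+02 -1.08182369e-01] 226
```

View pics/m2.png

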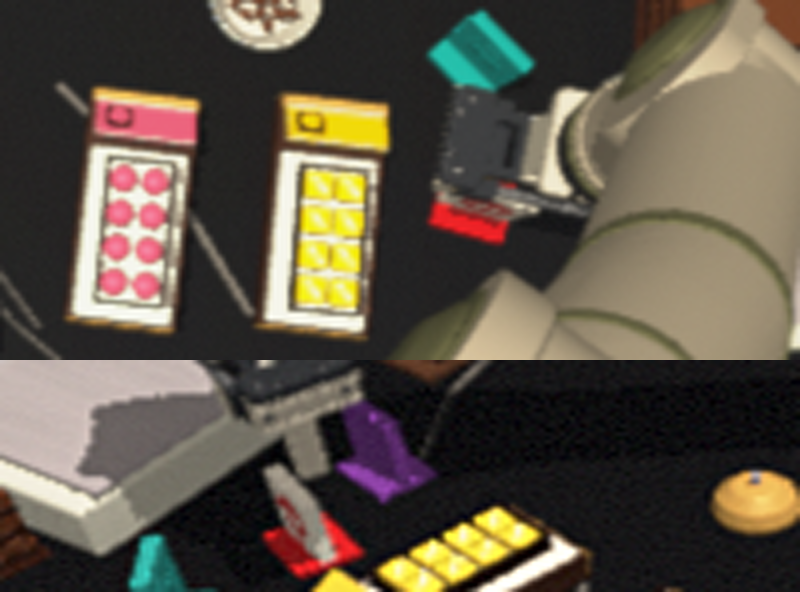

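>>> {"name": "send_rows", "arguments": {"increments": [[0, 0, -0.4, -0.1, -0.4, 0, 0], [0, 0, 0, 0, 0, -2, 0], [0, 0, 0, 0, 0, -2, 0], [0, 0, 0, 0, 0, -2, 0], [0, 0, 0, 0, 0, -1.5, 0], [0, 0, 0, 0, 0, -0.6, 0], [0, 0, 0, 0, 0, 0, 0]], "force": 12}}

```text
t: 31.58
eef_pos: [523.4, -459.8, 45.2]
eef_rot: [0.992, -0.128, -0.0, -0.0]
wrist_force: [0.1, 0.0, -0.1]
finger_gap: 92.8
finger_force: 0.0
```

>>> {"name": "send_rows", "arguments": {"increments": [[0, 0, 0, 0, 0, 0, 60], [0, 0, 0, 0, 0, 0, 90], [0, 0, 0, 0, 0, 0, 110], [0, 0, 0, 0, 0, 0, 150], [0, 0, 0, 0, 0, 0, 255], [0, 0, 0, 0, 0, 0, 255]], "force": 12}}

```text
t: 32.33
eef_pos: [523.8, -459.3, 46.0]
eef_rot: [0.992, -0.127, 0.0, -0.0]
wrist_force: [0.1, 4.0, 5.3]
finger_gap: 60.0
finger_force: 12.0
```

>>> {"name": "send_rows", "arguments": {"increments": [[0, 0, 0, 0, 0, 0.5, 255], [0, 0, 0, 0, 0, 1.5, 255], [0, 0, 0, 0, 0, 2.5, 255], [0, 0, 0, 0, 0, 3, 255], [0, 0, 0, 0, 0, 2, 255], [0, 0, 0, 0, 0, 0.5, 255], [0, 0, 0.7, -0.2, 1.5, 0, 255], [0, 0, 1.2, -0.3, 3, 0, 255], [0, 0, 1.7, -0.4, 4, 0, 255], [0, 0, 1.7, -0.4, 4.5, 0, 255]]}}

```text
t: 33.58
eef_pos: [509.4, -327.5, 144.3]
eef_rot: [0.997, -0.081, -0.001, -0.001]
wrist_force: [1.4, -0.3, -1.1]
finger_gap: 60.0
finger_force: 12.0
```

>>> {"name": "send_rows", "arguments": {"increments": [[0, 0, 1.8, -0.5, 4.5, 0, 255], [0, 0, 1.8, -0.5, 4.5, 0, 255], [0, 0, 1.8, -0.5, 4.5, 0, 255], [0, 0, 1.8, -0.5, 4.5, 0, 255], [0, 0, 1.8, -0.4, 4.5, 0, 255], [0, 0, 1.8, -0.4, 4.5, 0, 255], [0, 0, 1.7, -0.3, 3, 0, 255], [0, 0, 1.1, -0.2, 2.5, 0, 255], [0, 0, 0, 0, 0, 0, 255], [0, 0, 0, 0, 0, 0, 255]]}}

```text
t: 34.83
eef_pos: [476.8, -5.1, 145.2]
eef_rot: [0.999, 0.037, -0.001, 0.0]
wrist_force: [-0.3, -0.7, -2.1]
finger_gap: 60.1
finger_force: 12.0
```

>>> {"name": "send_rows", "arguments": {"increments": [[0, 0, 0.1, 0.05, 0.05, -1, 255], [0, 0, 0, 0, 0, -2, 255], [0, 0, 0, 0, 0, -2, 255], [0, 0, 0, 0, 0, -1, 255], [0, 0, 0, 0, 0, -0.4, 255], [0, 0, 0, 0, 0, 0, 255]]}}

```text
t: 35.58
eef_pos: [478.0, -4.6, 81.6]
eef_rot: [0.999, 0.038, -0.0, 0.0]
wrist_force: [0.1, -0.3, -1.3]
finger_gap: 59.7
finger_force: 12.0
```

>>> {"name": "send_rows", "arguments": {"increments": [[0, 0, 0, 0, 0, -0.2, 255], [0, 0, 0, 0, 0, -0.1, 255], [0, 0, 0, 0, 0, -0.1, 255], [0, 0, 0, 0, 0, -0.1, 255], [0, 0, 0, 0, 0, 0, 255]]}}

```text
t: 36.2
eef_pos: [478.0, -4.3, 76.6]
eef_rot: [0.999, 0.038, -0.0, -0.0]
wrist_force: [0.4, 0.3, -1.5]
finger_gap: 60.0
finger_force: 12.0
```

Lower 1 mm more, release, rise and move clear.

>>> {"name": "send_rows", "arguments": {"increments": [[0, 0, 0, 0, 0, -0.1, 255], [0, 0, 0, 0, 0, 0, 255], [0, 0, 0, 0, 0, 0, 0], [0, 0, 0, 0, 0, 0, 0], [0, 0, 0, 0, 0, 0, 0], [0, 0, 0, 0, 0, 0, 0], [0, 0, 0, 0, 0, 1, 0], [0, 0, 0, 0, 0, 2.5, 0], [0, 0, 0, 0, 0, 4, 0], [0, 0, 0, 0, 0, 4, 0]]}}

```text
t: 37.45
eef_pos: [477.7, -4.4, 192.3]
eef_rot: [0.999, 0.038, -0.0, 0.0]
wrist_force: [0.7, 0.1, 0.1]
finger_gap: 93.0
finger_force: 0.0
```

>>> {"name": "send_rows", "arguments": {"increments": [[0, 0, 0, 0, 0, 3, 0], [0, 0, 0, 0, -5, 0, 0], [0, 0, 0, 0, -5, 0, 0], [0, 0, 0, 0, -5, 0, 0], [0, 0, 0, 0, -5, 0, 0], [0, 0, 0, 0, -5, 0, 0], [0, 0, 0, -1, -5, 0, 0], [0, 0, 0, -1, -5, 0, 0], [0, 0, 0, -1, -5, 0, 0], [0, 0, 0, -1, -5, 0, 0]]}}

```text
t: 38.7
eef_pos: [437.4, -455.8, 221.4]
eef_rot: [0.999, 0.038, 0.0, 0.0]
wrist_force: [0.8, -0.8, -0.7]
finger_gap: 93.3
finger_force: 0.0
```

>>> {"name": "send_rows", "arguments": {"increments": [[0, 0, 0, -2, -5, 0, 0], [0, 0, 0, -2, -5, 0, 0], [0, 0, 0, -2, -5, 0, 0], [0, 0, 0, 0, 0, 0, 0], [0, 0, 0, 0, 0, 0, 0]]}}

```text
t: 39.33
eef_pos: [378.2, -603.5, 220.8]
eef_rot: [0.999, 0.038, 0.0, -0.0]
wrist_force: [-0.0, 0.6, -0.6]
finger_gap: 93.2
finger_force: 0.0
```

```bash
python3 - <<'E'
from h import *
from cell import get_image
d=get_image("top");D=pickle.load(open("poses.pkl","rb"));R=D["R"]
for n in("yellow","green","pink"):print(n,(tray(d,n,R[n],half=(62,33))[0]-R[n]).round(3))
s=get_image("scene")
def crop(im,y0,y1,x0,x1,f):
    g=cv2.resize(im["color"][y0:y1,x0:x1],None,fx=f,fy=f,interpolation=cv2.INTER_CUBIC)
    for P in [place(q,rect(70,39,30)) for q in R.values()]+[place(R["blue"],rect(25,30,38)),place(R["blue"],rect(6,30,108))]:
        uv=((proj(im,P)-[x0,y0]+.5)*f).astype(int)[[0,1,3,2]];cv2.polylines(g,[uv],1,(255,0,255),1)
    return g
g=crop(d,155,255,190,450,3);k=crop(s,110,210,190,450,3)
cv2.imwrite("pics/m3.png",np.vstack([g,k]))
E
```

```text
yellow [-0.888 -1.218  0.017]
green [ 1.412 -0.708 -0.01 ]
pink [-2.22  -1.333  0.01 ]
```

View pics/m3.png

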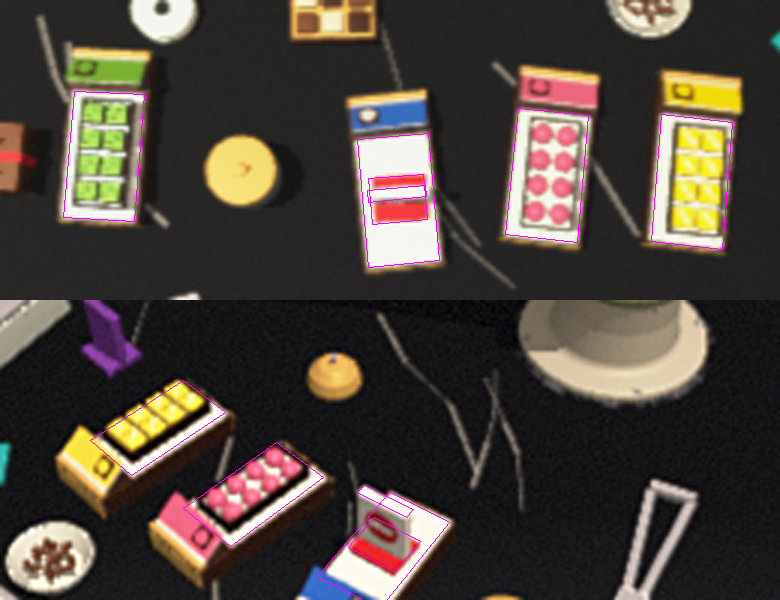

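```bash
python3 -c "
from cell import env
print(env.close_job())"
```

```text
the job is handed in; nothing more can be done
None
```

I handed the job in at about 39 s. By the last camera check, all three trays lie within about 3 mm of centre on the risers of their own colour. The sold-out sign stands upright and square in the middle of the blue-card liner, and the jar and gift box were left alone; the hand-in returned no verdict.

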